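Run a fingertip along the lift rollers of the inspection fixture

TASK

Before the next casting is slid into the inspection fixture, check that its five orange lift rollers all run freely: with the fingertips, stroke lightly along the top of the whole row, from the open end with the ramps towards the blue end stop, so that every roller is turned the way a casting rolls in. Keep the touch light, pick nothing up, leave the casting, the setting ring and the bore gauge where they are, and finish with the hand clear of the fixture.

Things in the scene. Friction and masses are not known exactly. Their poses are not given: they have to be found in the camera images.
- fixture: Steel inspection fixture bolted to the dark bench. Origin: centre of its underside, on the bench. x runs along the roller lane in the loading direction (open end to end stop), y across it, z up. Base plate 300 x 130 x 18 mm. Five orange rollers in one row at y = 0, x = -88, -44, 0, +44, +88 mm, axles along y. Round guide buttons at x = +-66, y = +-41 mm, 18 mm across, tops 72 mm above the bench.
- roller1 (a joint): Turn in rad of the roller nearest the open end; 0 at the start, positive when its top moves in the fixture's +x (towards the end stop). Orange, 22 mm diameter, 24 mm long, black witness line on top at the start. Turns freely (0.1 N at the rim), stops at once when let go. It is sprung: it can be pushed straight down up to 4 mm (about 1 N to begin, 5 N at the bottom) and springs back.
- roller2 (a joint): The same as roller1 (turn in rad, sprung, same size) for the second roller from the open end.
- roller3 (a joint): The same as roller1 (turn in rad, sprung, same size) for the middle roller.
- roller4 (a joint): The same as roller1 (turn in rad, sprung, same size) for the fourth roller from the open end.
- roller5 (a joint): The same as roller1 (turn in rad, sprung, same size) for the roller nearest the end stop.
- roller1_top (a point): Highest point of roller 1, the one nearest the open end, 62 mm above the bench when not pressed; it goes down with the roller but does not turn with it. Axes as the fixture's.
- roller5_top (a point): Highest point of roller 5, nearest the end stop, 62 mm above the bench when not pressed. Axes as the fixture's.
- open_end (a point): Point on the lane's centre line at the open end, x = -150 mm in the fixture's frame, 58 mm above the bench. That is the height of the two fixed steel rest rails beside the rollers (15 to 29 mm either side of the centre line, x = -120 to +140 mm), 4 mm below the tops of the rollers. Before x = -120 mm the rails end in short ramps.
- stop_face (a point): Centre of the face of the steel stop button (20 mm across) on the end stop, facing the rollers, 43 mm past the centre of roller 5, 73 mm above the bench. The blue end stop behind it fills x = 136 to 150 mm, y = +-36 mm of the fixture's frame, up to 84 mm above the bench.
- casting: Bystander, loose: grey cast aluminium bracket with a base, an upright with a window and an overhanging top plate, 147 x 60 x 95 mm, 1.1 kg, standing on the bench about 175 mm from the lane on the fixture's -y side. Origin: centre of its underside.
- setting_ring: Bystander, loose: steel setting ring, 68 mm outside, 30 mm bore, 22 mm high, lying flat on the bench about 135 mm from the lane on the fixture's +y side. Origin: centre of its underside.
- bore_gauge: Bystander, loose: digital bore gauge lying on the bench, grey box 62 x 36 x 28 mm with a steel barrel at each end, 176 mm long in all (its x axis), about 145 mm from the lane on the fixture's +y side. Origin: underside of the box's centre.

How it is judged:
By the outcome, as a careful person would: the job done as asked, in the order asked, and still so for the second after the job is handed in, with the robot touching nothing.
It also fails if it takes over 42 s, if anything falls off the work surface, if the arm or the gripper's body presses on something with over 40 N, if the wrist force passes 120 N, or if a joint passes its speed limit or range.

ROBOT

A 7-joint arm with a two-finger parallel gripper is mounted at the origin on the work surface. World frame = base frame: x ahead of the robot, y to its left, z up, the work surface at z = 0. Lengths are in m, angles in degrees, forces in N, time in s.
With the tool pointing down it reaches from about 0.425 to 0.825 m from the base axis. Payload 3.6 kg.
Tool frame: the origin (TCP) lies midway between the tips of the shut fingers; the grasp point (between the pads) lies 19 mm behind it (r.grip_depth is the distance from the TCP to the grasp point, in m); z points along the fingers, y is the line along which they close (so a half turn about z gives the same grasp; the last joint's range is limited). The gripper opens to 93 mm and grips with 3 to 60 N. Pads are 15 mm wide; open, the fingers measure 128 mm over their backs; the gripper's body (75 mm by 188 mm) begins 65 mm behind the grasp point.
Start: joints at [-73.883, 35.231, -0.722, 81.555, 0.464, 63.22, -2.315], TCP at [0.197, 0.619, 0.219] pointing down, gripper open.
Joint ranges: [-178.69, 178.69], [-17.37, 117.87], [-77.05, 75.6], [15.02, 138.74], [-78.02, 258.01], [0.78, 113.62], [-162.83, 162.83]. Speed limits (degrees/s): [159.86, 159.86, 180, 180, 180, 180, 180].

INTERFACE

Orientations are given as [roll, pitch, yaw] about the fixed x, y, z axes, in that order (R = Rz(yaw) Ry(pitch) Rx(roll)).
In Python, from station import r, eyes gives the robot as it stands. The module is installed in compiled form; this text tells all that it offers.
- The arm moves only by the tool arm_command, never from a script. Its argument "steps" is a list of rows, each an object with "jaw": the gripper's target within -1 to 1 (fully open at 1, half-way at 0, shut at -1); "linear": the shift along the tool's x, y, z in mm, a list of three; "roll": the turn about the tool's z in degrees. A call has exactly 5 rows; each row shifts and turns the commanded pose from where the row before left it, along the tool's axes as they then stand; what a row does not reach is not made up. A row lasts 1/12 s, in which the tool goes at most 41.7 mm and 7.16 degrees, less where a joint would pass 70% of its speed; a pose out of reach is approached as far as the arm can. A call is refused whole if a number of a shift passes 41.7 or a number of a turn 7.16, either way. A call with a gripper value outside its range is refused whole. The fingers move at their own pace and stop on an object; "newtons" is the grip in N (left out, the last holds). Time passes only in rows, so rows that do not move let the fingers close, or fill a call up. It gives the time, the measured TCP pose, the force, the opening and the grip force at its end, in the units of the state.
- r.get_state(): the state, without advancing time (a new reading comes with each control period).
- eyes.read_camera(name): name is "scene" or "top" or "wrist"; returns the picture (384x512x3 uint8, blue, green, red); there is no depth.
- eyes.camera_model(name): a dict with "vertical_fov" (degrees; the focal length in pixels is half the picture's height over the tangent of half this angle, whatever the lens; pixels are square), "cx", "cy" (the principal point, pixels), "dist_coeffs" ([k1, k2, p1, p2, k3] as OpenCV has them; the pictures are not rectified), "R" (3x3) and "t" (3): a world point X has camera coordinates R X + t. Camera axes: x right, y down, z forward; pixel columns grow to the right and rows downward; lengths in m; the calibration is good to about 2 mm. A picture is of the moment at which its call begins: read the wrist's pose just before it. camera_model takes no time and is no camera call; for the wrist camera it gives the pose at the moment of the call.
- r.finish_job(): hands the job in; it is judged then, once.
The state is a dict: "clock": time; "qpos": joint angles; "joint_vel": joint speeds; "tau": joint torques, N m; "tool_pos": TCP position; "eef_rot": TCP orientation; "wrist_force": force on the tool from outside, world axes, zero at the start; "ft_torque": the same for the moment, N m; "finger_gap": opening from 0.0 (shut) to 1.0 (fully open); "grasp_force": force on a finger pad.
Only numpy, scipy, OpenCV 4.12 (cv2) and the standard library are available. Lean on these libraries where they do the work, as an engineer would, in place of code of your own. Each camera call takes 0.05 s, during which the arm holds its last target. There are 200 camera calls.

## Working session

There is one attempt and no reset: what is moved stays moved. The work goes in short steps, Python scripts to look and compute and a tool call to move; the robot and the scene stay as the last step left them, time stands still between calls to the robot, and variables do not carry over. Pictures are saved under pics/ and viewed, at most 10 in all, crops included, and the job is handed in when it is done.

Besides the shell and the picture viewer there is one more tool, called after "Request:" as a command line: name --argument value ..., lists and objects as JSON in quotes. arm_command: Moves the arm, as the interface text tells. Its arguments: {"type":"object","properties":{"steps":{"type":"array","items":{"type":"object","properties":{"jaw":{"type":"number"},"linear":{"type":"array","items":{"type":"number"}},"roll":{"type":"number"}}}},"newtons":{"type":"number"}},"required":["steps"]}

```bash
mkdir -p pics; python3 - <<'E'
from station import r,eyes
import cv2
s=r.get_state();print(s)
for n in("top","scene"):
    im=eyes.read_camera(n);cv2.imwrite(f"pics/{n}0.png",im);m=eyes.camera_model(n);print(n,m)
E
```

```text
{'clock': 0.0, 'qpos': array([-73.88404306,  35.29063745,  -0.72359316,  81.64025633,
         0.46340554,  63.21923948,  -2.31522454]), 'joint_vel': array([ 0.00663868, -0.07349054,  0.01670827, -0.02349976, -0.06011561,
       -0.10414844,  0.01212384]), 'tau': array([-2.49705954e-04, -4.58942235e+01,  2.08992669e-01, -1.65743029e+01,
       -6.11291779e-02,  2.05447257e-02,  2.28171925e-04]), 'tool_pos': array([0.19665364, 0.61871005, 0.21747159]), 'eef_rot': array([-1.79852719e+02,  1.08128242e-03,  1.62369323e+02]), 'wrist_force': array([-3.39756894e-01,  5.36518265e-04,  5.80374363e-01]), 'ft_torque': array([ 0.00355148,  0.07778207, -0.02281642]), 'grasp_force': 0.0, 'finger_gap': 1.0001709034350923}
top {'vertical_fov': 46.21500261642103, 'cx': 259.03455168490245, 'cy': 193.11893028124604, 'dist_coeffs': array([-0.10631689,  0.        ,  0.        ,  0.        ,  0.        ]), 'R': array([[-0.00199883, -0.99960905,  0.02788834],
       [-0.98665367, -0.00256942, -0.1628126 ],
       [ 0.1628206 , -0.02784157, -0.98626279]]), 't': array([0.03556503, 0.61341331, 0.7741746 ])}
scene {'vertical_fov': 50.293648286778755, 'cx': 256.339030796141, 'cy': 187.54901572882548, 'dist_coeffs': array([-0.10688353,  0.        ,  0.        ,  0.        ,  0.        ]), 'R': array([[-0.02933448,  0.99955817,  0.00479068],
       [ 0.86721389,  0.02783329, -0.4971573 ],
       [-0.49707098, -0.01042931, -0.8676472 ]]), 't': array([-0.05150956, -0.49383154,  1.19838641])}
```

View pics/top0.png

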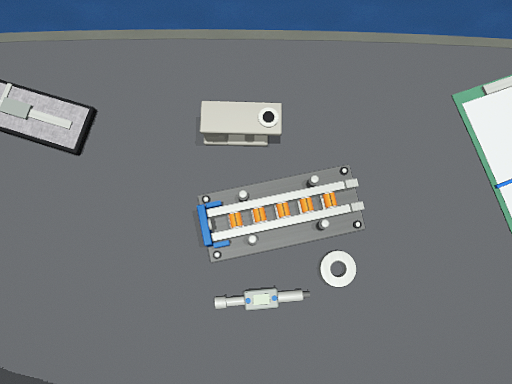

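View pics/scene0.png

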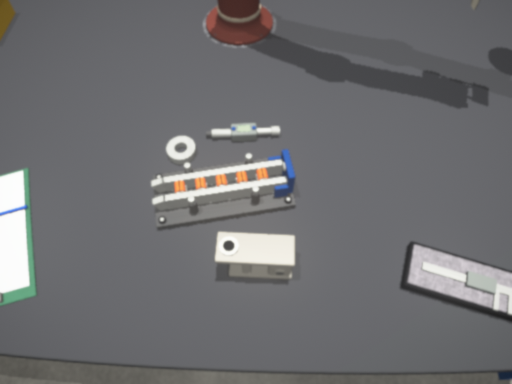

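The top view shows the lane running from roller 1 near (330,200) to roller 5 near (235,220). The blue stop is at (205,225), so loading goes roughly towards world +y. The scene view agrees. Next I measure the rollers.

```bash
cat >h.py <<'E'
import cv2,numpy as np
from station import r,eyes
def K(m,h=384):
    f=h/2/np.tan(np.radians(m["vertical_fov"]/2));return np.array([[f,0,m["cx"]],[0,f,m["cy"]],[0,0,1.]])
def ray(m,p):
    u=cv2.undistortPoints(np.array(p,float).reshape(-1,1,2),K(m),m["dist_coeffs"]).reshape(-1,2)
    d=np.c_[u,np.ones(len(u))]@m["R"];return -m["R"].T@m["t"],d
def plane(m,p,z):
    c,d=ray(m,p);return c+d*((z-c[2])/d[:,2])[:,None]
def tri(ma,pa,mb,pb):
    out=[]
    for a,b in zip(pa,pb):
        ca,da=ray(ma,[a]);cb,db=ray(mb,[b])
        s=np.linalg.lstsq(np.c_[da[0],-db[0]],cb-ca,rcond=None)[0]
        out.append(np.r_[(ca+s[0]*da[0]+cb+s[1]*db[0])/2,np.linalg.norm(ca+s[0]*da[0]-cb-s[1]*db[0])])
    return np.array(out)
def blobs(im,lo,hi,n,k=5):
    m=cv2.inRange(cv2.cvtColor(im,cv2.COLOR_BGR2HSV),lo,hi)
    m=cv2.morphologyEx(m,cv2.MORPH_CLOSE,np.ones((k,k)))
    N,_,st,c=cv2.connectedComponentsWithStats(m)
    o=np.argsort(-st[1:,4])[:n]+1;return c[o],st[o]
E
python3 - <<'E'
from h import *
np.set_printoptions(precision=4,suppress=True)
P={};M={}
for n in("top","scene"):
    im=cv2.imread(f"pics/{n}0.png");M[n]=eyes.camera_model(n)
    c,st=blobs(im,(3,150,120),(20,255,255),5,3);o=np.argsort(c[:,0]*(-1 if n=="top" else 1))
    P[n]=c[o];print(n,np.c_[c[o],st[o]]);print(plane(M[n],c[o],.058))
T=tri(M["top"],P["top"],M["scene"],P["scene"]);print(T)
d=T[4,:2]-T[0,:2];print(np.linalg.norm(d),np.degrees(np.arctan2(d[1],d[0])),T[:,:3].mean(0))
E
```

```text
top [[329.2828 199.3724 323.     192.      14.      16.     145.    ]
 [306.1338 204.1338 300.     197.      14.      15.     142.    ]
 [282.7357 209.1929 276.     203.      14.      14.     140.    ]
 [259.05   214.1286 253.     207.      13.      15.     140.    ]
 [235.3944 219.1549 229.     212.      14.      15.     142.    ]]
[[ 0.6008 -0.092   0.058 ]
 [ 0.592  -0.0494  0.058 ]
 [ 0.5827 -0.0068  0.058 ]
 [ 0.5737  0.036   0.058 ]
 [ 0.5646  0.0785  0.058 ]]
scene [[178.9863 185.8904 175.     182.       9.       9.      73.    ]
 [200.     182.7222 196.     179.       9.       9.      72.    ]
 [220.8082 179.4932 216.     176.      10.       8.      73.    ]
 [241.3857 176.0571 237.     172.      10.       9.      70.    ]
 [261.7429 172.9714 257.     169.      10.       9.      70.    ]]
[[ 0.6017 -0.0925  0.058 ]
 [ 0.5926 -0.0493  0.058 ]
 [ 0.5834 -0.0063  0.058 ]
 [ 0.5736  0.0365  0.058 ]
 [ 0.5645  0.0793  0.058 ]]
[[ 0.601  -0.0925  0.0569  0.0006]
 [ 0.5921 -0.0495  0.0572  0.0001]
 [ 0.5828 -0.0066  0.0571  0.0005]
 [ 0.5737  0.0363  0.0582  0.0005]
 [ 0.5646  0.0789  0.0581  0.0008]]
0.17521966693679755 102.00860668339456 [ 0.5829 -0.0067  0.0575]
```

The rollers fit well: spacing is 175 mm against 176 nominal, heights agree, and the lane yaw is 102.0°. I'll shut the fingers and travel high to above lane x = -125 mm. There I'll turn to yaw 12° so that the stroke runs along tool -y.

Request:
arm_command --steps '[{"jaw": -1, "linear": [-24.8, -23.5, 0], "roll": 0}, {"jaw": -1, "linear": [-24.8, -23.5, 0], "roll": 0}, {"jaw": -1, "linear": [-24.8, -23.5, 0], "roll": 0}, {"jaw": -1, "linear": [-24.8, -23.5, 0], "roll": 0}, {"jaw": -1, "linear": [-24.8, -23.5, 0], "roll": 0}]' --newtons 10

```text
clock: 0.52
tool_pos: [0.2799, 0.468, 0.2182]
eef_rot: [-179.9, -0.0, 162.4]
wrist_force: [0.9, -0.1, 0.1]
finger_gap: 0.688
grasp_force: 0.0
```

Request:
arm_command --steps '[{"jaw": -1, "linear": [-24.8, -23.5, 0], "roll": 0}, {"jaw": -1, "linear": [-24.8, -23.5, 0], "roll": 0}, {"jaw": -1, "linear": [-24.8, -23.5, 0], "roll": 0}, {"jaw": -1, "linear": [-24.8, -23.5, 0], "roll": 0}, {"jaw": -1, "linear": [-24.8, -23.5, 0], "roll": 0}]'

```text
clock: 0.93
tool_pos: [0.3624, 0.3186, 0.2184]
eef_rot: [-180.0, -0.0, 162.4]
wrist_force: [1.4, -0.1, -0.9]
finger_gap: 0.332
grasp_force: 0.0
```

Request:
arm_command --steps '[{"jaw": -1, "linear": [-24.8, -23.5, 0], "roll": 0}, {"jaw": -1, "linear": [-24.8, -23.5, 0], "roll": 0}, {"jaw": -1, "linear": [-24.8, -23.5, 0], "roll": 0}, {"jaw": -1, "linear": [-24.8, -23.5, 0], "roll": 0}, {"jaw": -1, "linear": [-24.8, -23.5, 0], "roll": 0}]'

```text
clock: 1.35
tool_pos: [0.4449, 0.1691, 0.2185]
eef_rot: [-180.0, -0.0, 162.4]
wrist_force: [0.5, 1.2, -0.4]
finger_gap: 0.01
grasp_force: 0.0
```

Request:
arm_command --steps '[{"jaw": -1, "linear": [-24.8, -23.5, 0], "roll": 0}, {"jaw": -1, "linear": [-24.8, -23.5, 0], "roll": 0}, {"jaw": -1, "linear": [-24.8, -23.5, 0], "roll": 0}, {"jaw": -1, "linear": [-24.8, -23.5, 0], "roll": 0}, {"jaw": -1, "linear": [-24.8, -23.5, 0], "roll": 0}]'

```text
clock: 1.77
tool_pos: [0.5274, 0.0197, 0.2184]
eef_rot: [-180.0, -0.0, 162.4]
wrist_force: [1.2, 0.3, -0.5]
finger_gap: 0.002
grasp_force: 0.0
```

Request:
arm_command --steps '[{"jaw": -1, "linear": [-24.8, -23.5, 0], "roll": 0}, {"jaw": -1, "linear": [-24.8, -23.5, 0], "roll": 0}, {"jaw": -1, "linear": [-24.8, -23.5, 0], "roll": 0}, {"jaw": -1, "linear": [-24.8, -23.5, 0], "roll": 0}, {"jaw": -1, "linear": [-24.8, -23.5, 0], "roll": 0}]'

```text
clock: 2.18
tool_pos: [0.61, -0.1297, 0.2181]
eef_rot: [-180.0, -0.1, 162.4]
wrist_force: [1.3, -0.5, 0.2]
finger_gap: 0.009
grasp_force: 0.0
```

Request:
arm_command --steps '[{"jaw": -1, "linear": [0, 0, 0], "roll": 7}, {"jaw": -1, "linear": [0, 0, 0], "roll": 7}, {"jaw": -1, "linear": [0, 0, 0], "roll": 7}, {"jaw": -1, "linear": [0, 0, 0], "roll": 7}, {"jaw": -1, "linear": [0, 0, 0], "roll": 7}]'

```text
clock: 2.6
tool_pos: [0.6094, -0.1282, 0.218]
eef_rot: [-179.9, -0.1, 127.0]
wrist_force: [-0.5, -0.9, 0.5]
finger_gap: 0.005
grasp_force: 0.0
```

Request:
arm_command --steps '[{"jaw": -1, "linear": [0, 0, 0], "roll": 7}, {"jaw": -1, "linear": [0, 0, 0], "roll": 7}, {"jaw": -1, "linear": [0, 0, 0], "roll": 7}, {"jaw": -1, "linear": [0, 0, 0], "roll": 7}, {"jaw": -1, "linear": [0, 0, 0], "roll": 7}]'

```text
clock: 3.02
tool_pos: [0.6094, -0.128, 0.218]
eef_rot: [-179.9, -0.0, 92.0]
wrist_force: [0.4, -0.3, 0.1]
finger_gap: 0.01
grasp_force: 0.0
```

Request:
arm_command --steps '[{"jaw": -1, "linear": [0, 0, 0], "roll": 7}, {"jaw": -1, "linear": [0, 0, 0], "roll": 7}, {"jaw": -1, "linear": [0, 0, 0], "roll": 7}, {"jaw": -1, "linear": [0, 0, 0], "roll": 7}, {"jaw": -1, "linear": [0, 0, 0], "roll": 7}]'

```text
clock: 3.43
tool_pos: [0.6094, -0.1279, 0.2181]
eef_rot: [-179.9, 0.0, 57.0]
wrist_force: [0.6, -0.1, 0.1]
finger_gap: 0.008
grasp_force: 0.0
```

Request:
arm_command --steps '[{"jaw": -1, "linear": [0, 0, 0], "roll": 7}, {"jaw": -1, "linear": [0, 0, 0], "roll": 7}, {"jaw": -1, "linear": [0, 0, 0], "roll": 7}, {"jaw": -1, "linear": [0, 0, 0], "roll": 7}, {"jaw": -1, "linear": [0, 0, 0], "roll": 7}]'

```text
clock: 3.85
tool_pos: [0.6095, -0.1279, 0.2181]
eef_rot: [-179.9, 0.1, 22.0]
wrist_force: [-0.1, -0.3, -0.1]
finger_gap: 0.005
grasp_force: 0.0
```

Request:
arm_command --steps '[{"jaw": -1, "linear": [0, 0, 20], "roll": 7}, {"jaw": -1, "linear": [0, 0, 25], "roll": 3}, {"jaw": -1, "linear": [0, 0, 25], "roll": 0}, {"jaw": -1, "linear": [0, 0, 20], "roll": 0}, {"jaw": -1, "linear": [0, 0, 0], "roll": 0}]'

```text
clock: 4.27
tool_pos: [0.6067, -0.1261, 0.1237]
eef_rot: [-179.7, 0.5, 12.4]
wrist_force: [-0.3, 0.5, -0.2]
finger_gap: 0.002
grasp_force: 0.0
```

```bash
python3 - <<'E'
from h import *
s=r.get_state();print(s["tool_pos"],s["eef_rot"],s["qpos"],s["wrist_force"])
m=eyes.camera_model("wrist");im=eyes.read_camera("wrist");cv2.imwrite("pics/w1.png",im)
c,st=blobs(im,(3,150,120),(20,255,255),6,3);print(np.c_[c,st[:,4]].round(1));print(plane(m,c,.06).round(4))
E
```

```text
[ 0.60674624 -0.12610887  0.12365062] [-179.699036      0.49830923   12.38830608] [-14.39018202  45.030466    43.4565554   93.47520329 -35.54967789
  56.79604595 -36.49903598] [-0.33354998  0.50950453 -0.20714735]
[[153.2 204.7 821. ]
 [209.3 205.1 811. ]
 [ 45.6 203.3 751. ]
 [ 98.3 203.8 750. ]
 [  4.5 203.  298. ]]
[[ 0.5935 -0.0514  0.06  ]
 [ 0.6025 -0.0931  0.06  ]
 [ 0.576   0.0319  0.06  ]
 [ 0.5848 -0.0096  0.06  ]
 [ 0.5686  0.0657  0.06  ]]
```

View pics/w1.png

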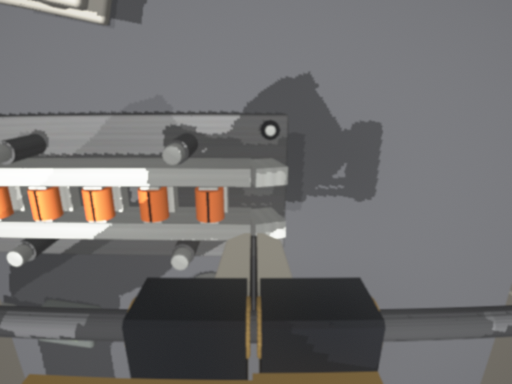

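The wrist view shows roller 1 at (209,205), with the row running left along row 204, in line with the closing axis. The lateral offset is about 2 mm, which I'll correct as I descend in front of roller 1.

Request:
arm_command --steps '[{"jaw": -1, "linear": [2, 4, 15], "roll": 0.4}, {"jaw": -1, "linear": [0, 0, 18], "roll": 0}, {"jaw": -1, "linear": [0, 0, 15], "roll": 0}, {"jaw": -1, "linear": [0, 0, 9], "roll": 0}, {"jaw": -1, "linear": [0, 0, 0], "roll": 0}]'

```text
clock: 4.73
tool_pos: [0.612, -0.1316, 0.0702]
eef_rot: [-179.9, 0.1, 12.0]
wrist_force: [-0.4, 0.7, 0.6]
finger_gap: 0.003
grasp_force: 0.0
```

Request:
arm_command --steps '[{"jaw": -1, "linear": [0, 0, 0]}, {"jaw": -1, "linear": [0, 0, 0]}, {"jaw": -1, "linear": [0, 0, 0]}, {"jaw": -1, "linear": [0, 0, 0]}, {"jaw": -1, "linear": [0, 0, 0]}]'

```text
invalid input
```

```bash
python3 - <<'E'
from h import *
s=r.get_state();print(s["tool_pos"],s["eef_rot"],s["qpos"],s["wrist_force"])
d=np.array([-.208,.978]);n=np.array([.978,.208]);p=s["tool_pos"][:2]-[.5833,-.0067];print(p@d,p@n)
im=eyes.read_camera("top")[150:270,180:380];cv2.imwrite("pics/t2.png",cv2.resize(im,None,fx=4,fy=4,interpolation=2))
E
```

```text
[ 0.61203635 -0.13156614  0.07021909] [-1.79937619e+02  1.11995773e-01  1.19510789e+01] [-12.51529433  48.84182829  40.74532938  95.15662496 -39.04769574
  51.26671535 -34.029182  ] [-0.44504544  0.6862608   0.63587463]
-0.12809624767106473 0.0021319884727536735
```

View pics/t2.png

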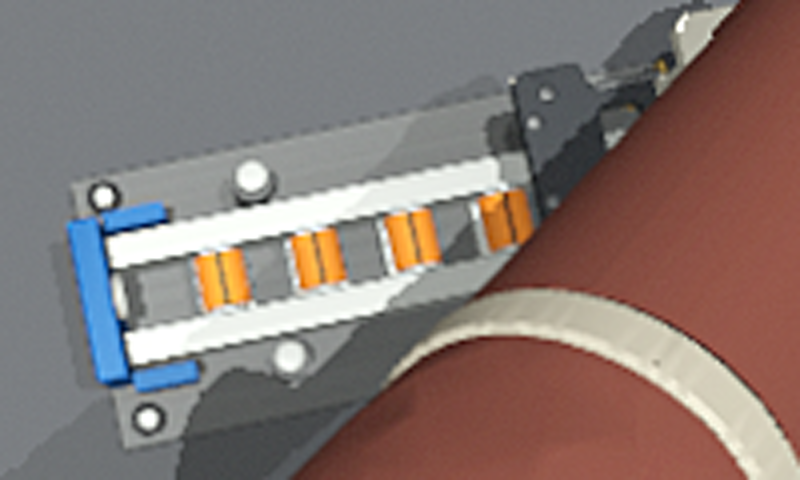

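The crop shows four rollers with their witness lines still on top; the arm hides roller 1. I'll lower to about z = 61 mm and correct 2 mm sideways.

Request:
arm_command --steps '[{"jaw": -1, "linear": [-2, 0, 5], "roll": 0}, {"jaw": -1, "linear": [0, 0, 4], "roll": 0}, {"jaw": -1, "linear": [0, 0, 0], "roll": 0}, {"jaw": -1, "linear": [0, 0, 0], "roll": 0}, {"jaw": -1, "linear": [0, 0, 0], "roll": 0}]'

```text
clock: 5.2
tool_pos: [0.6109, -0.1322, 0.0631]
eef_rot: [180.0, -0.0, 12.0]
wrist_force: [0.7, -0.4, -1.0]
finger_gap: 0.003
grasp_force: 0.0
```

Request:
arm_command --steps '[{"jaw": -1, "linear": [0, 0, 0], "roll": 0}, {"jaw": -1, "linear": [0, 0, 0], "roll": 0}, {"jaw": -1, "linear": [0, 0, 0], "roll": 0}, {"jaw": -1, "linear": [0, 0, 0], "roll": 0}, {"jaw": -1, "linear": [0, 0, 0], "roll": 0}]'

```text
clock: 5.62
tool_pos: [0.6107, -0.1322, 0.0627]
eef_rot: [180.0, -0.0, 12.0]
wrist_force: [-0.2, -0.2, -0.5]
finger_gap: 0.006
grasp_force: 0.0
```

Request:
arm_command --steps '[{"jaw": -1, "linear": [0, 0, 2.2], "roll": 0}, {"jaw": -1, "linear": [0, 0, 0], "roll": 0}, {"jaw": -1, "linear": [0, 0, 0], "roll": 0}, {"jaw": -1, "linear": [0, 0, 0], "roll": 0}, {"jaw": -1, "linear": [0, -3, 0], "roll": 0}]'

```text
clock: 6.03
tool_pos: [0.61, -0.1301, 0.0606]
eef_rot: [179.9, -0.0, 11.9]
wrist_force: [0.7, -0.1, 1.1]
finger_gap: 0.005
grasp_force: 0.0
```

Request:
arm_command --steps '[{"jaw": -1, "linear": [0, -3, 0], "roll": 0}, {"jaw": -1, "linear": [0, -3, 0], "roll": 0}, {"jaw": -1, "linear": [0, -3, 0], "roll": 0}, {"jaw": -1, "linear": [0, -3, 0], "roll": 0}, {"jaw": -1, "linear": [0, -3, 0], "roll": 0}]'

```text
clock: 6.45
tool_pos: [0.6069, -0.1141, 0.0604]
eef_rot: [-180.0, 0.0, 12.0]
wrist_force: [0.1, 0.1, 0.3]
finger_gap: 0.007
grasp_force: 0.0
```

Request:
arm_command --steps '[{"jaw": -1, "linear": [0, -3, 0], "roll": 0}, {"jaw": -1, "linear": [0, -3, 0], "roll": 0}, {"jaw": -1, "linear": [0, -3, 0], "roll": 0}, {"jaw": -1, "linear": [0, -3, 0], "roll": 0}, {"jaw": -1, "linear": [0, -3, 0], "roll": 0}]'

```text
clock: 6.87
tool_pos: [0.604, -0.1003, 0.0608]
eef_rot: [179.9, -0.0, 12.0]
wrist_force: [0.7, -0.2, 1.5]
finger_gap: 0.006
grasp_force: 1.1
```

In light contact with roller 1 (about 1.5 N). Continuing the stroke.

Request:
arm_command --steps '[{"jaw": -1, "linear": [0, -4, 0.3], "roll": 0}, {"jaw": -1, "linear": [0, -4, 0], "roll": 0}, {"jaw": -1, "linear": [0, -4, 0], "roll": 0}, {"jaw": -1, "linear": [0, -4, 0], "roll": 0}, {"jaw": -1, "linear": [0, -4, 0], "roll": 0}]'

```text
clock: 7.28
tool_pos: [0.5995, -0.0792, 0.06]
eef_rot: [-179.9, 0.0, 12.0]
wrist_force: [0.2, -0.3, 0.8]
finger_gap: 0.002
grasp_force: 0.0
```

Request:
arm_command --steps '[{"jaw": -1, "linear": [0, -4, 0], "roll": 0}, {"jaw": -1, "linear": [0, -4, 0], "roll": 0}, {"jaw": -1, "linear": [0, -4, 0], "roll": 0}, {"jaw": -1, "linear": [0, -4, 0], "roll": 0}, {"jaw": -1, "linear": [0, -4, 0], "roll": 0}]'

```text
clock: 7.7
tool_pos: [0.5953, -0.0604, 0.06]
eef_rot: [180.0, 0.0, 12.0]
wrist_force: [-0.2, -1.0, 0.8]
finger_gap: 0.003
grasp_force: 1.1
```

Request:
arm_command --steps '[{"jaw": -1, "linear": [0, -4, 0], "roll": 0}, {"jaw": -1, "linear": [0, -4, 0], "roll": 0}, {"jaw": -1, "linear": [0, -4, 0], "roll": 0}, {"jaw": -1, "linear": [0, -4, 0], "roll": 0}, {"jaw": -1, "linear": [0, -4, 0], "roll": 0}]'

```text
clock: 8.12
tool_pos: [0.5913, -0.0406, 0.0603]
eef_rot: [-180.0, -0.0, 12.0]
wrist_force: [-0.5, 0.8, 2.2]
finger_gap: 0.006
grasp_force: 1.1
```

Request:
arm_command --steps '[{"jaw": -1, "linear": [0, -4, 0], "roll": 0}, {"jaw": -1, "linear": [0, -4, 0], "roll": 0}, {"jaw": -1, "linear": [0, -4, 0], "roll": 0}, {"jaw": -1, "linear": [0, -4, 0], "roll": 0}, {"jaw": -1, "linear": [0, -4, 0], "roll": 0}]'

```text
clock: 8.53
tool_pos: [0.587, -0.0211, 0.0599]
eef_rot: [-180.0, 0.0, 12.0]
wrist_force: [-0.2, -0.5, 0.6]
finger_gap: 0.006
grasp_force: 0.0
```

Request:
arm_command --steps '[{"jaw": -1, "linear": [0, -4, 0], "roll": 0}, {"jaw": -1, "linear": [0, -4, 0], "roll": 0}, {"jaw": -1, "linear": [0, -4, 0], "roll": 0}, {"jaw": -1, "linear": [0, -4, 0], "roll": 0}, {"jaw": -1, "linear": [0, -4, 0], "roll": 0}]'

```text
clock: 8.95
tool_pos: [0.5831, -0.0017, 0.0605]
eef_rot: [-180.0, -0.0, 12.0]
wrist_force: [-0.2, -0.1, 2.4]
finger_gap: 0.007
grasp_force: 1.5
```

Request:
arm_command --steps '[{"jaw": -1, "linear": [0, -4, 0], "roll": 0}, {"jaw": -1, "linear": [0, -4, 0], "roll": 0}, {"jaw": -1, "linear": [0, -4, 0], "roll": 0}, {"jaw": -1, "linear": [0, -4, 0], "roll": 0}, {"jaw": -1, "linear": [0, -4, 0], "roll": 0}]'

```text
clock: 9.37
tool_pos: [0.5787, 0.0181, 0.0598]
eef_rot: [-180.0, 0.0, 12.0]
wrist_force: [-0.1, -1.1, -1.2]
finger_gap: 0.003
grasp_force: 0.0
```

Request:
arm_command --steps '[{"jaw": -1, "linear": [0, -4, 0], "roll": 0}, {"jaw": -1, "linear": [0, -4, 0], "roll": 0}, {"jaw": -1, "linear": [0, -4, 0], "roll": 0}, {"jaw": -1, "linear": [0, -4, 0], "roll": 0}, {"jaw": -1, "linear": [0, -4, 0], "roll": 0}]'

```text
clock: 9.78
tool_pos: [0.5748, 0.0372, 0.0605]
eef_rot: [180.0, -0.0, 11.9]
wrist_force: [-0.2, -0.7, 3.1]
finger_gap: 0.008
grasp_force: 1.4
```

Request:
arm_command --steps '[{"jaw": -1, "linear": [0, -4, 0], "roll": 0}, {"jaw": -1, "linear": [0, -4, 0], "roll": 0}, {"jaw": -1, "linear": [0, -4, 0], "roll": 0}, {"jaw": -1, "linear": [0, -4, 0], "roll": 0}, {"jaw": -1, "linear": [0, -4, 0], "roll": 0}]'

```text
clock: 10.2
tool_pos: [0.5704, 0.0573, 0.0598]
eef_rot: [-180.0, 0.0, 12.0]
wrist_force: [0.6, -0.1, -0.3]
finger_gap: 0.004
grasp_force: 0.0
```

Request:
arm_command --steps '[{"jaw": -1, "linear": [0, -4, 0], "roll": 0}, {"jaw": -1, "linear": [0, -4, 0], "roll": 0}, {"jaw": -1, "linear": [0, -4, 0], "roll": 0}, {"jaw": -1, "linear": [0, -4, 0], "roll": 0}, {"jaw": -1, "linear": [0, -4, 0], "roll": 0}]'

```text
clock: 10.62
tool_pos: [0.5666, 0.0759, 0.0605]
eef_rot: [180.0, -0.0, 11.9]
wrist_force: [-0.0, -1.1, 3.0]
finger_gap: 0.003
grasp_force: 1.4
```

Request:
arm_command --steps '[{"jaw": -1, "linear": [0, -4, 0], "roll": 0}, {"jaw": -1, "linear": [0, -4, 0], "roll": 0}, {"jaw": -1, "linear": [0, -4, 0], "roll": 0}, {"jaw": -1, "linear": [0, -4, 0], "roll": 0}, {"jaw": -1, "linear": [0, -4, 0], "roll": 0}]'

```text
clock: 11.03
tool_pos: [0.5621, 0.0966, 0.0598]
eef_rot: [-180.0, 0.0, 12.0]
wrist_force: [-0.1, 0.6, 0.6]
finger_gap: 0.001
grasp_force: 0.0
```

Request:
arm_command --steps '[{"jaw": -1, "linear": [0, 0, -3], "roll": 0}, {"jaw": -1, "linear": [0, 0, -12], "roll": 0}, {"jaw": -1, "linear": [0, 0, -30], "roll": 0}, {"jaw": -1, "linear": [0, 0, -35], "roll": 0}, {"jaw": -1, "linear": [0, 0, -35], "roll": 0}]'

```text
clock: 11.45
tool_pos: [0.562, 0.095, 0.1769]
eef_rot: [179.9, 0.1, 11.9]
wrist_force: [-0.1, -0.2, 0.3]
finger_gap: 0.004
grasp_force: 0.0
```

Request:
arm_command --steps '[{"jaw": -1, "linear": [0, -30, -20], "roll": 0}, {"jaw": -1, "linear": [0, -40, 0], "roll": 0}, {"jaw": -1, "linear": [0, -40, 0], "roll": 0}, {"jaw": -1, "linear": [0, -40, 0], "roll": 0}, {"jaw": -1, "linear": [0, -40, 0], "roll": 0}]'

```text
clock: 11.87
tool_pos: [0.5227, 0.283, 0.1966]
eef_rot: [-180.0, -0.1, 11.9]
wrist_force: [0.8, 0.2, 0.2]
finger_gap: 0.004
grasp_force: 0.0
```

Request:
arm_command --steps '[{"jaw": -1, "linear": [0, -40, 0], "roll": 0}, {"jaw": -1, "linear": [0, -40, 0], "roll": 0}, {"jaw": -1, "linear": [0, -30, 0], "roll": 0}, {"jaw": -1, "linear": [0, 0, 0], "roll": 0}, {"jaw": -1, "linear": [0, 0, 0], "roll": 0}]'

```text
clock: 12.28
tool_pos: [0.4992, 0.3914, 0.1952]
eef_rot: [180.0, -0.0, 12.2]
wrist_force: [0.7, -1.3, -0.1]
finger_gap: 0.005
grasp_force: 0.0
```

```bash
python3 - <<'E'
from h import *
for n,(a,b,c,d) in dict(top=(150,270,180,380),scene=(130,230,140,310)).items():
    im=eyes.read_camera(n)[a:b,c:d];cv2.imwrite(f"pics/{n}3.png",cv2.resize(im,None,fx=4,fy=4,interpolation=2))
E
```

```text
(no output)
```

View pics/top3.png

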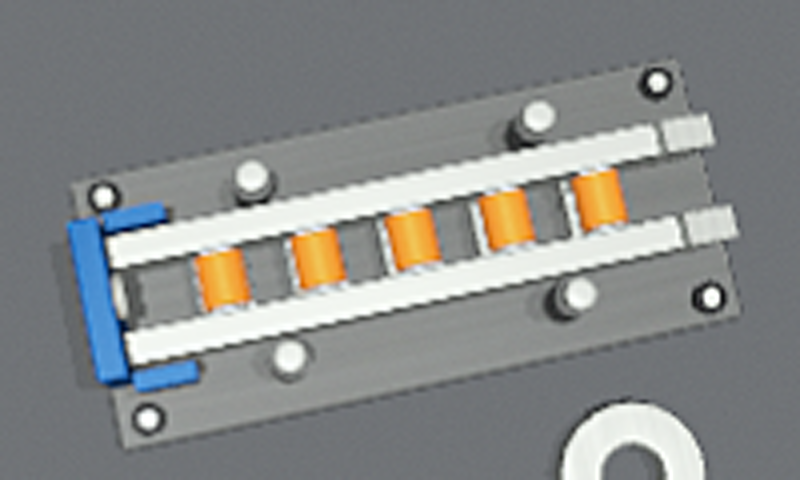

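View pics/scene3.png

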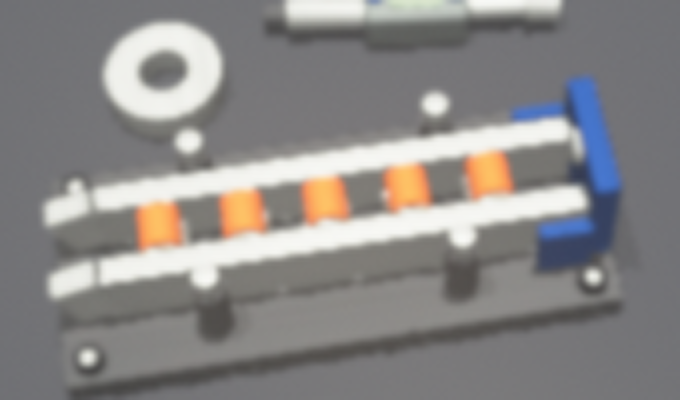

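All five witness lines have turned out of sight: the rollers at top-crop x = 222, 318, 413, 507 and 600 are plain orange. The ring and gauge look undisturbed, and the hand is well clear of the fixture. Handing in.

```bash
python3 -c "
from station import r
print(r.get_state()['joint_vel'].round(2));print(r.finish_job())"
```

```text
[ 1.18 -0.49  0.71  0.78 -0.23 -0.09 -0.08]
the job is handed in; nothing more can be done
None
```

The job is handed in: one light stroke (about 3 N at most in the readings) from the open end to the end stop turned all five rollers. Only the fingertips touched the rollers, and the hand finished clear of the fixture, at about 12 s of the 42 s allowed.

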